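# Prise open the casting box and cap the planter

### The arm

A 6-joint arm with a two-finger parallel gripper is mounted at the origin on the work surface. World frame = base frame: x ahead of the robot, y to its left, z up, the work surface at z = 0. Lengths are in mm, angles in degrees, forces in N, time in s.
With the tool pointing down it reaches from about 350 to 850 mm from the base axis. Payload 8.1 kg.
Tool frame: the origin (TCP) lies midway between the tips of the shut fingers; the grasp point (between the pads) lies 19 mm behind it (manip.tcp_to_grasp is the distance from the TCP to the grasp point, in mm); z points along the fingers, y is the line along which they close (so a half turn about z gives the same grasp; the last joint's range is limited). The gripper opens to 93 mm and grips with 3 to 60 N. Pads are 15 mm wide; open, the fingers measure 128 mm over their backs; the gripper's body (75 mm by 188 mm) begins 65 mm behind the grasp point.
Start: joints at [-82.185, 7.471, 85.268, -0, 87.261, -4.893], TCP at [132.012, -585.302, 218.635] pointing down, gripper open.
Joint ranges: [-169.43, 169.43], [-51.17, 129.36], [1.28, 143.12], [-76.62, 256.62], [0, 156.53], [-152.29, 152.29]. Speed limits (degrees/s): [136.94, 136.94, 159.86, 180, 180, 180].

### API

Orientations are given as [roll, pitch, yaw] about the fixed x, y, z axes, in that order (R = Rz(yaw) Ry(pitch) Rx(roll)).
In Python, from plant import manip gives the robot as it stands. The module is installed in compiled form; this text tells all that it offers.
- The arm moves only by the shell command python3 -m jog 'ROWS' [FORCE]. ROWS is JSON, a list of rows, each a list of 7 numbers: the shift along the world's x, y, z in cm, then the turn, a rotation vector about the world's x, y, z in rad, then the finger opening in cm, from 0 to 9.3. A call has 1 to 5 rows; each row is the pose to reach, as a shift and turn from the pose commanded when the call began; what a row does not reach only later rows make up. A row lasts 1/10 s, in which the tool goes at most 50 mm and 8.59 degrees, less where a joint would pass 70% of its speed; a pose out of reach is approached as far as the arm can. A call with a gripper value outside its range is refused whole. The fingers move at their own pace and stop on an object; FORCE is the grip in N (left out, the last holds). Time passes only in rows, so rows that repeat a pose let the fingers close. It gives the time, the measured TCP pose, the force, the opening and the grip force at its end, in the units of the state.
- manip.observe(): the state, without advancing time (a new reading comes with each control period).
- manip.grab_frame(name): name is "scene" or "top" or "wrist"; returns a dict with "img" (420x560x3 uint8, red, green, blue), "intrinsics" (3x3 intrinsics, pixels), "rvec" (rotation vector, rad) and "tvec" (3), from world to camera coordinates, as OpenCV has them; the wrist camera has in their place "T_tool_cam" (4x4, takes a point from camera to tool coordinates, whose origin is the TCP and whose axes are the flange's). Camera axes: x right, y down, z forward; pixel columns grow to the right and rows downward; lengths in mm; the calibration is good to about 2 mm. A picture is of the moment at which its call begins: read the wrist's pose just before it. There is no depth.
- manip.hand_in(): hands the job in; it is judged then, once.
The state is a dict: "time": time; "joint_pos": joint angles; "qd": joint speeds; "joint_efforts": joint torques, N m; "ee_pos": TCP position; "orientation": TCP orientation; "force": force on the tool from outside, world axes, zero at the start; "moment": the same for the moment, N m; "finger_gap": finger opening in mm; "finger_force": force on a finger pad.
Only numpy, scipy, OpenCV 4.12 (cv2) and the standard library are available. Lean on these libraries where they do the work, as an engineer would, in place of code of your own. Each camera call takes 0.05 s, during which the arm holds its last target. There are 200 camera calls.

### The job

Prise open the casting box: take the scraper, push its blade into the notch under the green lid and lever the lid up and back until it stays open by itself, without the gripper touching the box or lid while doing so. Lay the scraper flat on its black mat again, then set the blue cover gently on the planter inside the box, seated in the mouth and level, so that it cures damp. Leave the other things where they are.

Things in the scene. Friction and masses are not known exactly. Their poses are not given: they have to be found in the camera images.
- casting_box: Fixed open-topped plywood casting box, 190 (its x) x 210 (its y) x 90 high, walls 10, closed by a green hinged lid. Origin: centre of its underside, on the table; its z up. Its front, with the notch, is its -x side and roughly faces the robot. A grey round cement planter is fixed in its middle, seen once the lid is open.
- notch (a point): Middle of the notch in the box's front face: a slot 90 wide (along box y) x 14 high (76 to 90 above the table, this point at 83), open above to the underside of the closed lid, cut through the 10 mm front wall. Behind it the space is free for 28 mm from the front face, then comes the planter's rim, its top 1 mm below the notch's floor. Axes as the box.
- lid (a joint): Angle of the green lid (190 x 210 x 8 plate, 0.3 kg, underside 90 above the table when shut, edges flush with the box's walls): 0 shut, 1.57 upright, 1.95 fully back against its stop. Pivots about the box's rear top edge, front edge going up and away from the robot. Falls shut if let go before upright, falls open beyond it.
- lid_hinge (a point): Middle of the lid's hinge line, on the box's rear top edge, 90 above the table, 190 behind the front face. The hinge line runs along the box's y.
- lid_edge (a point): Middle of the lid's front edge, on its underside; 190 from the hinge; moves with the lid.
- planter_rim (a point): Centre of the planter's mouth, at the height of its rim (75 above the table, 15 below the box's top). Mouth 104 across inside, 124 across outside; axes as the box.
- scraper: Loose scraper, 0.16 kg, 175 long: orange handle 24 wide (y) x 30 high, from 65 behind to 25 ahead (x) of the origin, then a thin steel blade 50 wide x 3 thick whose end is 110 ahead of the origin. Origin: underside of the handle, near the balance point; x along the blade; z up; the blade's middle plane is 15 above the underside. Grip the handle across y at the origin.
- blade_tip (a point): Middle of the blade's front end, 110 ahead of the scraper's origin and 15 above its underside; axes as the scraper.
- mat: Fixed black rubber mat, 220 (x) x 130 (y) x 4 thick, where the scraper lies at the start. Origin: centre of its underside, on the table.
- cover: Loose round blue curing cover, 0.2 kg, 52 high: underneath a plug 94 across and 8 deep with a chamfered foot, which fits in the planter's mouth; above it a disc 120 across, 8 thick, which rests on the rim; on top a black knob 28 across and 36 high (16 to 52 above the origin). Origin: centre of the plug's underside; z up. Seated, it lies 8 below the rim.
- jar: Bystander: jar with a blue cap, 72 across, 90 high, origin under its centre.
- clay_pot: Bystander: small terracotta pot, 84 across, 80 high, origin under its centre.
- wire_brush: Bystander: brush about 180 long lying on the table, wooden handle and flat head.
- tamper: Bystander: wooden tamping block, 120 x 50 x 40 high, origin under its centre.
- test_block: Bystander: cement test block, 100 x 60 x 50 high, origin under its centre.

How it is judged:
By the outcome, as a careful person would: the job done as asked, in the order asked, and still so for the second after the job is handed in, with the robot touching nothing.
It also fails if it takes over 69 s, if anything falls off the work surface, if the arm or the gripper's body presses on something with over 40 N, if the wrist force passes 120 N, or if a joint passes its speed limit or range.

## Working session

There is one attempt and no reset: what is moved stays moved. The work goes in short steps, Python scripts to look and compute and a shell command to move; the robot and the scene stay as the last step left them, time stands still between calls to the robot, and variables do not carry over. Pictures are saved under pics/ and viewed, at most 10 in all, crops included, and the job is handed in when it is done.

```bash
mkdir -p pics
cat > h.py <<'E'
import numpy as np, cv2, json
from plant import manip
from scipy.spatial.transform import Rotation as R
def cam(n):
    f=manip.grab_frame(n); K=np.array(f["intrinsics"],float)
    if n=="wrist": return f,K
    Rm=cv2.Rodrigues(np.array(f["rvec"],float))[0]; t=np.array(f["tvec"],float).ravel()
    return f["img"],K,Rm,t
def ray(c,u,v,z):
    _,K,Rm,t=c; d=Rm.T@np.linalg.inv(K)@np.array([u,v,1.]); o=-Rm.T@t
    return o+d*(z-o[2])/d[2]
def proj(c,P):
    _,K,Rm,t=c; p=(Rm@np.atleast_2d(P).T).T+t; p=p@K.T; return p[:,:2]/p[:,2:]
def save(n,im): cv2.imwrite("pics/"+n,cv2.cvtColor(im,cv2.COLOR_RGB2BGR))
E
python3 - <<'E'
from h import *
import numpy as np
for n in("scene","top"):
    c=cam(n); save(n+"0.png",c[0]); np.savez("pics/"+n+"0.npz",i=c[0],K=c[1],R=c[2],t=c[3]); print(n,-c[2].T@c[3],c[1][0,0])
print(manip.observe())
E
```

```text
scene [ 985.49575455  675.66634744 1164.21433543] 395.7497845945871
top [4.70591010e+02 8.76834924e-01 1.39318051e+03] 401.9976268338461
{'time': 0.1, 'joint_pos': array([-8.21848423e+01,  7.51272059e+00,  8.53216853e+01,  2.05383533e-03,
        8.72621538e+01, -4.89147209e+00]), 'qd': array([ 0.02610809, -0.02348048, -0.1905888 , -0.01932419,  0.13888588,
        0.00113195]), 'joint_efforts': array([ 4.72055744e-04, -5.61344433e+01, -4.93098235e+01,  7.70277763e-02,
        2.90545332e-02, -8.23369464e-05]), 'ee_pos': array([ 131.95719779, -584.78756213,  217.68511373]), 'orientation': array([-1.79903967e+02, -1.02773652e-02,  1.27065214e+01]), 'force': array([-0.05947787,  0.27972707, -0.02820401]), 'moment': array([-0.03852901, -0.00943967, -0.01661051]), 'finger_force': 0.0, 'finger_gap': 92.9449544414384}
```

View pics/scene0.png

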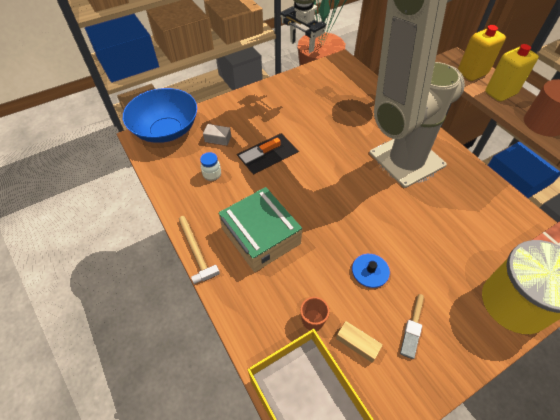

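View pics/top0.png

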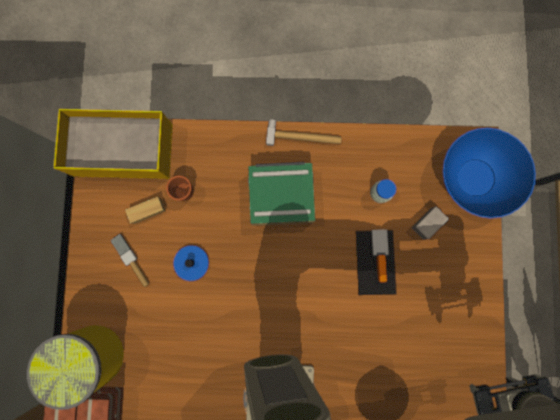

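The top view shows the lid at about (281,193), the scraper at (380,255) with its blade pointing away from the robot, and the cover at (191,262). The scene view agrees. I'll measure them next.

```bash
cat > m.py <<'E'
from h import *
def load(n):
    d=np.load(f"pics/{n}0.npz"); return d["i"],d["K"],d["R"],d["t"]
def blob(hsv,lo,hi,roi):
    m=cv2.inRange(hsv,lo,hi); k=np.zeros_like(m); x0,y0,x1,y1=roi; k[y0:y1,x0:x1]=m[y0:y1,x0:x1]
    cs,_=cv2.findContours(k,cv2.RETR_EXTERNAL,cv2.CHAIN_APPROX_NONE); return max(cs,key=cv2.contourArea)
def rect(c,ct,z):
    P=np.array([ray(c,u,v,z)[:2] for u,v in ct[:,0]],np.float32)
    return cv2.minAreaRect(P)
if __name__=="__main__":
  for n,rois in (("top",dict(lid=(235,150,330,235),han=(365,240,395,290),mat=(345,220,405,305),cov=(165,235,220,290),jar=(360,170,405,210))),
               ("scene",dict(lid=(210,180,310,260),han=(250,130,290,160),mat=(230,125,305,180),cov=(340,245,400,295),jar=(195,145,230,185)))):
    c=load(n); hsv=cv2.cvtColor(c[0],cv2.COLOR_RGB2HSV)
    for k,lo,hi,z in (("lid",(60,60,30),(90,255,255),98),("han",(3,170,120),(18,255,255),34),("mat",(0,0,0),(179,255,48),4),("cov",(100,120,60),(125,255,255),16),("jar",(100,120,60),(125,255,255),90)):
        ct=blob(hsv,lo,hi,rois[k]); print(n,k,cv2.contourArea(ct),cv2.minAreaRect(ct)[0],np.round(np.array(sum([list(np.atleast_1d(q)) for q in rect(c,ct,z)],[])),1))
E
python3 m.py
python3 - <<'E'
from h import *
t=cv2.imread("pics/top0.png");s=cv2.imread("pics/scene0.png")
a=cv2.resize(t[215:305,340:460],(480,360),interpolation=cv2.INTER_CUBIC)
b=cv2.resize(s[120:210,220:300],(320,360),interpolation=cv2.INTER_CUBIC)
cv2.imwrite("pics/c1.png",np.hstack([a,b]))
E
```

```text
top lid 3408.0 (280.9212951660156, 193.00413513183594) [673.2  11.2 186.3 205.8   4.1]
top han 141.0 (382.5, 268.0) [ 4.387e+02 -3.345e+02  8.650e+01  2.330e+01  1.000e-01]
top mat 1446.5 (375.4488830566406, 261.9775390625) [ 458.5 -317.8  214.1  125.9    3.3]
top cov 878.5 (190.5, 262.5) [438.5 313.6 111.7 113.3   1.6]
top jar 241.0 (386.0, 188.5) [ 698.3 -331.7   56.3   59.     1.5]
scene lid 2919.5 (259.948486328125, 220.41632080078125) [674.2  14.9 189.  210.8   4.4]
scene han 132.0 (269.8017578125, 144.3706817626953) [ 435.7 -320.5   87.4   44.3    5.7]
scene mat 381.0 (266.5, 159.5) [ 472.2 -283.8  179.8   66.2    3.7]
scene cov 921.5 (370.2500305175781, 270.25006103515625) [438.6 317.7 118.4 114.4  12. ]
scene jar 161.0 (208.5, 159.5) [ 699.4 -323.9   67.    55.4   64.4]
```

View pics/c1.png

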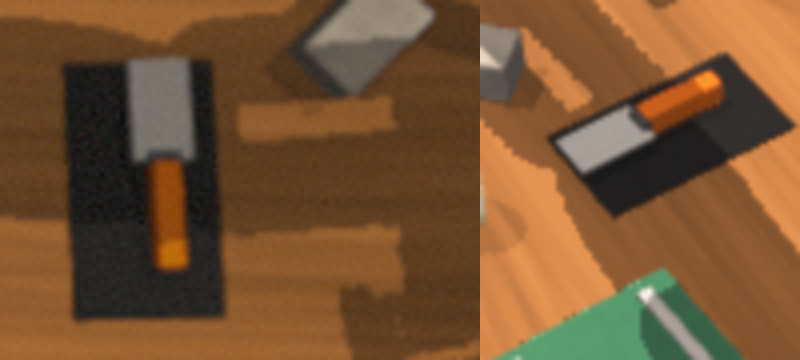

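The crop shows the scraper with its blade end at top pixel (379.8,229.8) and its handle end at (383.2,282.5), yawed a few degrees left. Its handle sits on the mat's axis and the surroundings are clear.

Run:
```python
from m import *
c=load("top"); b=ray(c,379.8,229.6,19); h=ray(c,383.0,282.3,19); print("blade",b,"hend",h)
d=(b-h)[:2]; print(np.linalg.norm(d),np.degrees(np.arctan2(d[1],d[0])))
s=load("scene")
for (x,y) in ((555,138),(612,172),(634,105),(652,130)): print(ray(s,220+(x-480)/4,120+y/4,20))
hsv=cv2.cvtColor(c[0],cv2.COLOR_RGB2HSV)
ct=blob(hsv,(3,150,60),(18,255,255),(374,250,392,290)); print(rect(c,ct,30))
# knob
for c,r in((c,(180,250,202,275)),(s,(360,257,385,283))):
    g=cv2.inRange(c[0],(0,0,0),(60,60,60)); m=np.zeros_like(g); m[r[1]:r[3],r[0]:r[2]]=g[r[1]:r[3],r[0]:r[2]]
    M=cv2.moments(m,True); u=M['m10']/M['m00'];v=M['m01']/M['m00']; print("knob",u,v,M['m00'],ray(c,u,v,38))
```

```text
blade [ 568.01851047 -328.9085288    19.        ] hend [ 390.52351284 -340.01569538   19.        ]
177.84218660164504 3.5807489362531504
[ 566.7642585  -350.57060393   20.        ]
[ 540.25128013 -281.30378983   20.        ]
[ 477.51227398 -349.74464698   20.        ]
[ 479.11325556 -310.10924955   20.        ]
((436.9662170410156, -333.1773681640625), (90.36209106445312, 31.08805274963379), 3.4084808826446533)
knob 189.41304347826087 262.6304347826087 46.0 [438.23445602 312.26579718  38.        ]
knob 371.36619718309856 266.9718309859155 71.0 [439.78950952 318.7588761   38.        ]
```

```bash
python3 -m jog '[[6.5,5,-2,0,0,-0.16,9.3],[13,10,-4,0,0,-0.16,9.3],[19.5,15,-6,0,0,-0.16,9.3],[26,20,-8,0,0,-0.16,9.3],[32.5,25.1,-10,0,0,-0.16,9.3]]' 
python3 -m jog '[[0,0,0,0,0,0,9.3],[0,0,0,0,0,0,9.3],[0,0,0,0,0,0,9.3],[0,0,0,0,0,0,9.3],[0,0,0,0,0,0,9.3]]'
```

```text
time: 0.6
ee_pos: [324.9, -435.9, 158.8]
orientation: [-180.0, 0.0, 3.5]
force: [1.0, -0.7, -0.9]
finger_gap: 93.1
finger_force: 0.0
time: 1.1
ee_pos: [322.9, -438.6, 160.0]
orientation: [180.0, -0.0, 3.4]
force: [1.3, -0.5, -0.6]
finger_gap: 93.4
finger_force: 0.0
```

```bash
python3 -m jog '[[3.4,2.6,-1.5,0,0,0,9.3],[6.8,5.2,-3,0,0,0,9.3],[10.2,7.8,-4.5,0,0,0,9.3],[13.4,10.4,-6,0,0,0,9.3],[13.4,10.4,-6,0,0,0,9.3]]' 
python3 -c "
from h import *
o=manip.observe();f,K=cam('wrist');print(o['ee_pos'],o['orientation'],f['T_tool_cam'],K);save('w1.png',f['img'])"
```

```text
time: 1.6
ee_pos: [459.4, -330.0, 97.2]
orientation: [-179.8, 0.1, 3.7]
force: [-0.4, -0.5, -0.5]
finger_gap: 93.0
finger_force: 0.0
[ 459.41920342 -330.00699624   97.22704395] [-1.79803719e+02  7.09772790e-02  3.69612998e+00] [[ 5.77929228e-04 -9.60725314e-01 -2.77500516e-01  7.79581559e+01]
 [ 9.99999816e-01  5.04821612e-04  3.34897468e-04  3.21254733e-01]
 [-1.81656217e-04 -2.77500659e-01  9.60725430e-01 -1.65760600e+02]
 [ 0.00000000e+00  0.00000000e+00  0.00000000e+00  1.00000000e+00]] [[291.43716846   0.         280.42710052]
 [  0.         291.43716846 206.51443867]
 [  0.           0.           1.        ]]
```

View pics/w1.png

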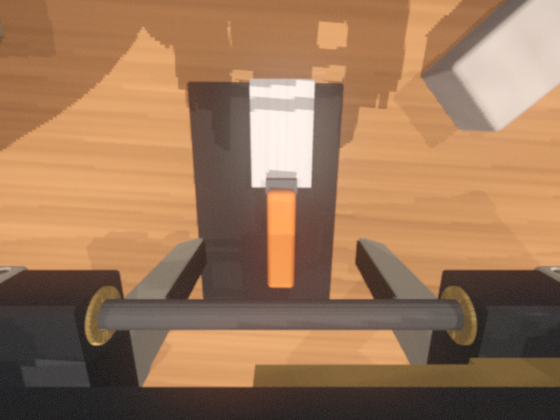

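The wrist view shows the handle centred between the fingers at column ~281, with the blade end at (281.5,80) and the mat's far corners at (190,84) and (342,85).

```bash
cat >> h.py <<'E'
def wray(u,v,z,pos,rpy,K,T):
    Rt=R.from_euler('xyz',rpy,degrees=True).as_matrix()
    o=Rt@T[:3,3]+pos; d=Rt@T[:3,:3]@np.linalg.inv(K)@np.array([u,v,1.]); return o+d*(z-o[2])/d[2]
E
python3 -c "
from h import *
o=manip.observe();f,K=cam('wrist');T=np.array(f['T_tool_cam'])
for u,v,z in ((281.5,80,20),(281,187,20),(281,190,34),(281,287,34),(190,84,4),(342,85,4)): print(u,v,wray(u,v,z,o['ee_pos'],o['orientation'],K,T))
print(o['ee_pos'])
"
```

```text
281.5 80 [ 567.42035895 -325.91370162   20.        ]
281 187 [ 482.99779124 -331.04645841   20.        ]
281 190 [ 483.59015552 -331.00461943   34.        ]
281 287 [ 395.03268163 -336.79550161   34.        ]
190 84 [ 561.51647278 -250.41354849    4.        ]
342 85 [ 568.86849289 -376.05020188    4.        ]
[ 458.26853832 -331.89322911   98.24309311]
```

```bash
python3 -m jog '[[0,0,-3,0,0,0,9.3],[0,0,-6,0,0,0,9.3],[0,0,-8,0,0,0,9.3],[0,0,-8.9,0,0,0,9.3],[0,0,-8.9,0,0,0,9.3]]' 
python3 -m jog '[[0,0,0,0,0,0,2],[0,0,0,0,0,0,1.5],[0,0,0,0,0,0,1.5],[0,0,0,0,0,0,1.5],[0,0,0,0,0,0,1.5]]' 55
python3 -m jog '[[0,0,0,0,0,0,1.5],[0,0,0,0,0,0,1.5],[0,0,0,0,0,0,1.5],[0,0,0,0,0,0,1.5],[0,0,0,0,0,0,1.5]]' 55
```

```text
time: 2.2
ee_pos: [456.5, -334.1, 9.9]
orientation: [-179.9, 0.1, 3.4]
force: [-0.8, -0.3, -0.4]
finger_gap: 93.1
finger_force: 0.0
time: 2.7
ee_pos: [458.2, -333.6, 11.1]
orientation: [180.0, -0.0, 3.6]
force: [-0.3, 0.5, 0.1]
finger_gap: 57.4
finger_force: 0.0
time: 3.2
ee_pos: [457.8, -333.3, 10.5]
orientation: [-180.0, 0.0, 3.5]
force: [-1.3, 0.2, 1.0]
finger_gap: 23.4
finger_force: 55.0
```

```bash
python3 -m jog '[[0,0,1,0,0,0,1.5],[0,0,3,0,0,0,1.5],[-1,1,6,0,0,0,1.5],[-2,4,8,0,0,0.012,1.5],[-2.8,8,8,0,0,0.012,1.5]]' 
python3 -m jog '[[0,4,0,0,0,0,1.5],[0,8,0,0,0,0,1.5],[0,12,0,0,0,0,1.5],[0,16,0,0,0,0,1.5],[0,20,0,0,0,0,1.5]]'
python3 -m jog '[[0,3,0,0,0,0,1.5],[0,4.5,0,0,0,0,1.5],[0,4.8,-0.8,0,0,0,1.5],[0,4.8,-1.6,0,0,0,1.5],[0,4.8,-1.6,0,0,0,1.5]]'
python3 -c "
from h import *
for i in range(3): o=manip.observe();f,K=cam('wrist');T=np.array(f['T_tool_cam']);print(o['ee_pos'],o['orientation'],o['force'])
save('w2.png',f['img']);c=cam('scene');save('s2.png',c[0])
a=c[0][180:300,190:330]
b=f['img'][0:300]
im=np.hstack([cv2.resize(b,(450,241)),cv2.resize(a,(281,241),interpolation=cv2.INTER_CUBIC)]);save('c2.png',im)"
```

```text
time: 3.7
ee_pos: [431.6, -255.5, 95.0]
orientation: [179.7, -0.3, 4.1]
force: [0.8, 0.4, -0.9]
finger_gap: 23.5
finger_force: 55.0
time: 4.2
ee_pos: [429.7, -52.1, 91.3]
orientation: [180.0, -0.0, 4.2]
force: [0.1, 0.2, -2.4]
finger_gap: 23.5
finger_force: 55.0
time: 4.7
ee_pos: [428.6, -6.1, 73.0]
orientation: [-180.0, 0.2, 4.2]
force: [0.1, 1.4, -2.8]
finger_gap: 23.8
finger_force: 55.0
[428.61236006  -6.06824025  72.9582121 ] [-1.79990206e+02  1.56716115e-01  4.20599608e+00] [ 0.0952218   1.42506636 -2.77328371]
[428.95645224  -6.25446203  73.5493091 ] [-1.79991869e+02  1.26751346e-01  4.17464464e+00] [-0.3851023  -0.36060776 -2.22824558]
[429.38392552  -6.32462224  74.05212592] [-1.79997903e+02  7.77455416e-02  4.15761149e+00] [-0.19969461 -0.25301078 -1.53423473]
```

View pics/w2.png

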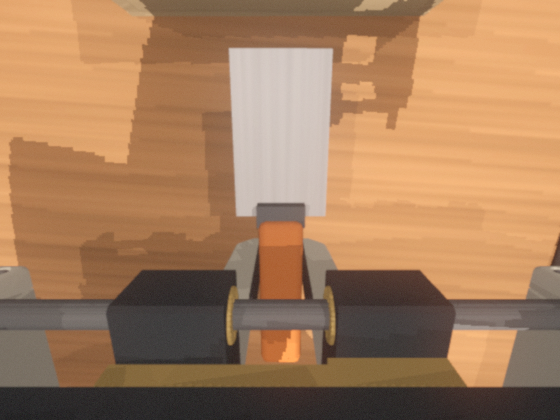

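The wrist view shows the blade straight ahead, with its end at (281,50). The foot of the box's front is at row ~15, columns 140–435, so the face is about 40 mm ahead of the tip and centred within a few mm.

```bash
python3 -m jog '[[1.5,0.1,0,0,0,0,1.5],[3,0.2,0,0,0,0,1.5],[4,0.3,0,0,0,0,1.5],[4.6,0.35,0,0,0,0,1.5],[4.6,0.35,0,0,0,0,1.5]]'
python3 -m jog '[[0.4,0.03,0,0,0,0,1.5],[0.8,0.06,0,0,0,0,1.5],[1.2,0.09,0,0,0,0,1.5],[1.5,0.11,0,0,0,0,1.5],[1.5,0.11,0,0,0,0,1.5]]'
python3 -c "
from h import *
f,K=cam('wrist');c=cam('scene')
b=f['img'][0:240,100:460]
a=c[0][180:300,190:330]
save('c3.png',np.hstack([cv2.resize(b,(450,300)),cv2.resize(a,(350,300),interpolation=cv2.INTER_CUBIC)]))"
```

```text
time: 5.4
ee_pos: [476.3, -2.2, 74.7]
orientation: [180.0, 0.0, 4.2]
force: [0.6, 0.1, -1.4]
finger_gap: 23.6
finger_force: 55.0
time: 5.9
ee_pos: [491.3, -0.9, 74.7]
orientation: [-180.0, -0.0, 4.2]
force: [1.4, -0.2, -1.4]
finger_gap: 23.8
finger_force: 55.0
```

View pics/c3.png

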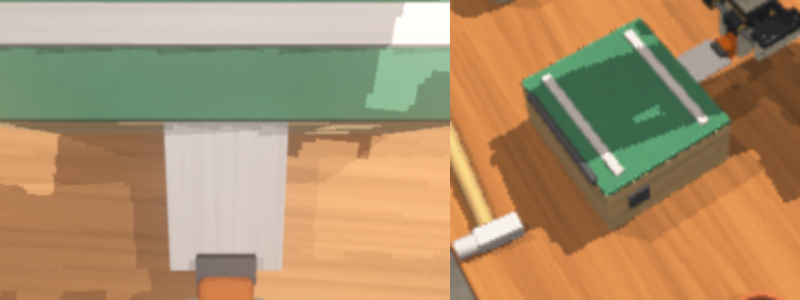

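The blade is under the lid's front edge by about 22 mm with no contact force. Now I'll lift along the lid's arc.

```bash
python3 -m jog '[[0,0,0.3,0,0,0,1.5],[0,0,0.6,0,0,0,1.5],[0.02,0,1.2,0,0,0,1.5],[0.06,0,1.96,0,0,0,1.5],[0.14,0.01,2.7,0,0,0,1.5]]'
python3 -c "
from h import *
o=manip.observe();print(o['force'],o['moment'])
f,K=cam('wrist');c=cam('scene');save('s4.png',c[0])
b=f['img'][0:240,100:460]
a=c[0][160:300,190:330]
save('c4.png',np.hstack([cv2.resize(b,(400,300)),cv2.resize(a,(300,300),interpolation=cv2.INTER_CUBIC)]))"
```

```text
time: 6.5
ee_pos: [491.9, -0.8, 102.2]
orientation: [-180.0, 0.0, 4.2]
force: [-0.8, 0.4, -3.4]
finger_gap: 23.6
finger_force: 55.0
[-0.76438083  0.43239129 -3.40598537] [-0.03314961  0.4053103   0.01965847]
```

View pics/c4.png

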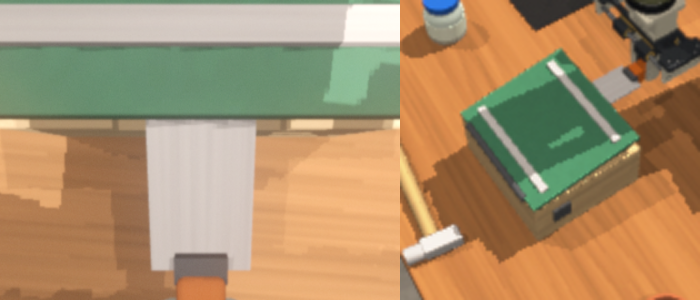

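The gap has opened along the lid's front edge, and the blade carries about 2 N. I'll continue up the arc.

```bash
python3 -m jog '[[0.12,0.01,0.72,0,0,0,1.5],[0.43,0.03,2.15,0,0,0,1.5],[0.87,0.06,3.55,0,0,0,1.5],[1.43,0.1,4.9,0,0,0,1.5],[2.11,0.15,6.2,0,0,0,1.5]]'
python3 -m jog '[[0.79,0.06,1.24,0,0,0,1.5],[1.68,0.12,2.4,0,0,0,1.5],[2.67,0.2,3.48,0,0,0,1.5],[3.75,0.27,4.47,0,0,0,1.5],[4.91,0.36,5.36,0,0,0,1.5]]'
python3 -m jog '[[1.24,0.09,0.79,0,0,0,1.5],[2.54,0.19,1.47,0,0,0,1.5],[3.89,0.28,2.03,0,0,0,1.5],[5.29,0.39,2.47,0,0,0,1.5],[6.72,0.49,2.78,0,0,0,1.5]]'
python3 -c "
from h import *
o=manip.observe();print(o['force'],o['moment'])
f,K=cam('wrist');c=cam('scene')
b=f['img'][0:420]
a=c[0][80:300,170:390]
save('c5.png',np.hstack([cv2.resize(b,(480,360)),cv2.resize(a,(320,360))]))"
```

```text
time: 7.1
ee_pos: [514.2, 0.7, 165.5]
orientation: [180.0, -0.1, 4.2]
force: [-0.1, 0.2, -2.8]
finger_gap: 23.8
finger_force: 55.0
time: 7.6
ee_pos: [563.7, 4.4, 219.2]
orientation: [180.0, -0.1, 4.2]
force: [-0.5, -0.1, -2.4]
finger_gap: 23.6
finger_force: 55.0
time: 8.1
ee_pos: [631.2, 9.3, 246.9]
orientation: [180.0, -0.1, 4.2]
force: [-0.9, -1.0, -2.1]
finger_gap: 23.6
finger_force: 55.0
[-0.89733232 -0.96499935 -2.09696409] [ 0.04146824  0.20470939 -0.02479677]
```

View pics/c5.png

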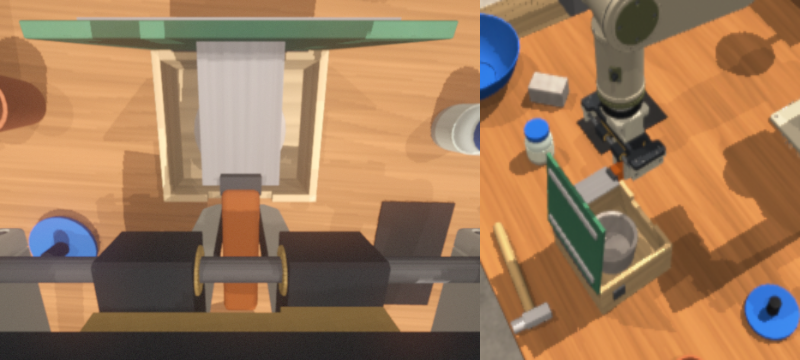

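The lid stands at about 80° on the blade's end, and the planter is visible in the box. I'll push past upright and then retreat.

```bash
python3 -m jog '[[1.2,0.09,0.1,0,0,0,1.5],[2.4,0.18,0.1,0,0,0,1.5],[3.6,0.26,0.1,0,0,0,1.5],[4.8,0.35,0,0,0,0,1.5],[5.8,0.42,-0.2,0,0,0,1.5]]'
python3 -m jog '[[0.6,0.04,0,0,0,0,1.5],[1,0.07,0,0,0,0,1.5],[1,0.07,0,0,0,0,1.5],[-1,-0.07,0,0,0,0,1.5],[-5,-0.36,0,0,0,0,1.5]]'
python3 -c "
from h import *
o=manip.observe();print(o['force'])
f,K=cam('wrist');c=cam('scene');save('s6.png',c[0]);np.savez('pics/scene1.npz',i=c[0])
b=f['img'];save('w6.png',b)
a=c[0][80:300,170:390]
save('c6.png',np.hstack([cv2.resize(b,(480,360)),cv2.resize(a,(320,360))]))"
```

```text
time: 8.7
ee_pos: [688.4, 13.4, 244.1]
orientation: [180.0, -0.1, 4.2]
force: [-0.3, -0.8, -1.7]
finger_gap: 24.0
finger_force: 55.0
time: 9.2
ee_pos: [637.8, 9.8, 242.3]
orientation: [-180.0, 0.0, 4.2]
force: [-0.6, -0.4, -1.4]
finger_gap: 23.7
finger_force: 55.0
[-0.56909463 -0.37273383 -1.4068817 ]
```

View pics/c6.png

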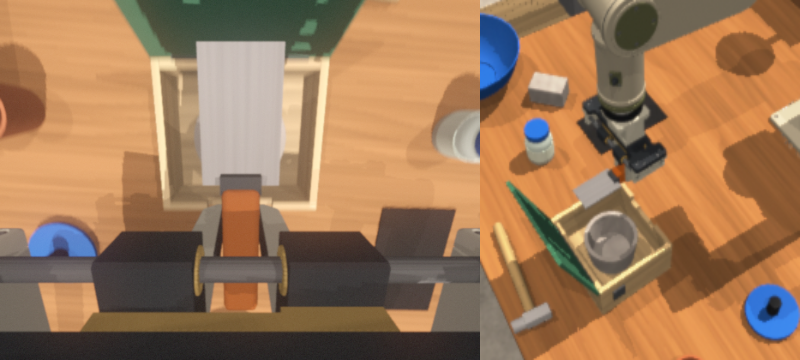

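The lid rests fully back by itself. I'll return the scraper to the mat, a little more central than before.

```bash
python3 -m jog '[[-3,-1,0,0,0,0,1.5],[-6,-4,0,0,0,0,1.5],[-9,-7.5,0,0,0,0,1.5],[-12,-11,0,0,0,0,1.5],[-14.5,-15,-1,0,0,0,1.5]]'
python3 -m jog '[[-2,-4,-2,0,0,0,1.5],[-4,-8,-5,0,0,0,1.5],[-5.3,-12,-8,0,0,-0.01,1.5],[-5.3,-15.5,-11,0,0,-0.012,1.5],[-5.3,-18.2,-13,0,0,-0.012,1.5]]'
python3 -m jog '[[0,0,-2,0,0,0,1.5],[0,0,-4,0,0,0,1.5],[0,0,-5.5,0,0,0,1.5],[0,0,-7,0,0,0,1.5],[0,0,-7,0,0,0,1.5]]'
```

```text
time: 9.8
ee_pos: [492.4, -141.2, 235.3]
orientation: [179.9, -0.2, 4.3]
force: [0.1, -1.3, -1.9]
finger_gap: 23.5
finger_force: 55.0
time: 10.3
ee_pos: [438.3, -324.2, 101.6]
orientation: [180.0, 0.0, 3.4]
force: [0.4, 1.4, -1.1]
finger_gap: 23.6
finger_force: 55.0
time: 10.8
ee_pos: [438.6, -321.0, 31.0]
orientation: [-179.9, 0.1, 3.6]
force: [0.4, 1.3, -2.4]
finger_gap: 23.5
finger_force: 55.0
```

```bash
python3 -m jog '[[0,0,-0.6,0,0,0,1.5],[0,0,-1.2,0,0,0,1.5],[0,0,-1.7,0,0,0,1.5],[0,0,-1.9,0,0,0,1.5],[0,0,-1.9,0,0,0,1.5]]'
python3 -m jog '[[0,0,-0.05,0,0,0,1.5],[0,0,-0.1,0,0,0,1.5],[0,0,-0.15,0,0,0,1.5],[0,0,-0.15,0,0,0,1.5],[0,0,-0.15,0,0,0,1.5]]'
```

```text
time: 11.3
ee_pos: [439.5, -322.0, 13.7]
orientation: [-180.0, 0.0, 3.5]
force: [-0.5, -0.4, -2.1]
finger_gap: 23.8
finger_force: 55.0
time: 11.8
ee_pos: [439.7, -322.2, 12.6]
orientation: [180.0, -0.0, 3.5]
force: [0.8, 0.5, -1.4]
finger_gap: 23.5
finger_force: 55.0
```

```bash
python3 -m jog '[[0,0,-0.05,0,0,0,1.5],[0,0,-0.1,0,0,0,1.5],[0,0,-0.15,0,0,0,1.5],[0,0,-0.15,0,0,0,1.5],[0,0,-0.15,0,0,0,1.5]]'
python3 -m jog '[[0,0,-0.05,0,0,0,1.5],[0,0,-0.1,0,0,0,1.5],[0,0,-0.1,0,0,0,1.5],[0,0,-0.1,0,0,0,1.5],[0,0,-0.1,0,0,0,1.5]]'
```

```text
time: 12.3
ee_pos: [439.6, -322.2, 11.0]
orientation: [-180.0, 0.0, 3.5]
force: [0.4, -0.2, -1.8]
finger_gap: 23.6
finger_force: 55.0
time: 12.8
ee_pos: [439.7, -322.3, 10.5]
orientation: [180.0, -0.0, 3.5]
force: [-2.3, 2.3, 6.3]
finger_gap: 23.6
finger_force: 55.0
```

```bash
python3 -m jog '[[0,0,0,0,0,0,4],[0,0,0,0,0,0,7],[0,0,0,0,0,0,7],[0,0,0,0,0,0,7],[0,0,0,0,0,0,7]]' 20
python3 -m jog '[[0,0,2,0,0,0,7],[0,0,6,0,0,0,7],[0,0,10,0,0,0,7],[0,0,14,0,0,0,7],[0,4,17,0,0,0,7]]'
python3 -c "
from h import *
c=cam('scene');save('s7.png',c[0])
a=c[0][110:190,210:310];save('c7.png',cv2.resize(a,(500,400),interpolation=cv2.INTER_CUBIC))"
python3 -m jog '[[0,5,0,0,0,0,7],[0,10,0,0,0,0,7],[0,15,0,0,0,0,7],[0,20,0,0,0,0,7],[0,25,0,0,0,0,7]]'
python3 -m jog '[[0,5,0,0,0,0,7],[0,10,0,0,0,0,7],[0,15,0,0,0,0,7],[0,20,0,0,0,0,7],[0,25,0,0,0,0,7]]'
python3 -m jog '[[0,4,-2,0,0,0,7],[0,7,-4,0,0,0,7],[0,9,-5,0,0,0,7],[0,9,-5,0,0,0,7],[0,9,-5,0,0,0,7]]'
python3 -c "
from h import *
o=manip.observe();f,K=cam('wrist');save('w7.png',f['img']);print(o['ee_pos'],o['orientation'])
np.savez('pics/w7.npz',i=f['img'],p=o['ee_pos'],o=o['orientation'],K=K,T=f['T_tool_cam'])
a=cv2.imread('pics/c7.png');b=cv2.imread('pics/w7.png');cv2.imwrite('pics/c8.png',np.hstack([cv2.resize(a,(375,300)),cv2.resize(b,(400,300))]))"
```

```text
time: 13.3
ee_pos: [439.7, -322.2, 9.9]
orientation: [-180.0, 0.0, 3.5]
force: [-0.1, -0.5, -0.1]
finger_gap: 59.3
finger_force: 0.0
time: 13.8
ee_pos: [440.2, -285.3, 183.3]
orientation: [179.8, -0.1, 3.3]
force: [1.1, 0.4, 0.8]
finger_gap: 69.8
finger_force: 0.0
time: 14.35
ee_pos: [439.3, -30.4, 180.1]
orientation: [180.0, -0.0, 3.5]
force: [0.7, 0.5, -0.3]
finger_gap: 70.1
finger_force: 0.0
time: 14.85
ee_pos: [439.2, 220.0, 180.1]
orientation: [-180.0, -0.0, 3.6]
force: [0.4, -1.0, 1.0]
finger_gap: 69.8
finger_force: 0.0
time: 15.35
ee_pos: [439.3, 307.7, 129.7]
orientation: [180.0, 0.0, 3.6]
force: [0.3, -0.6, 0.6]
finger_gap: 70.0
finger_force: 0.0
[439.29583931 307.68592654 129.68369944] [1.79955855e+02 4.73141575e-02 3.60873266e+00]
```

View pics/c8.png

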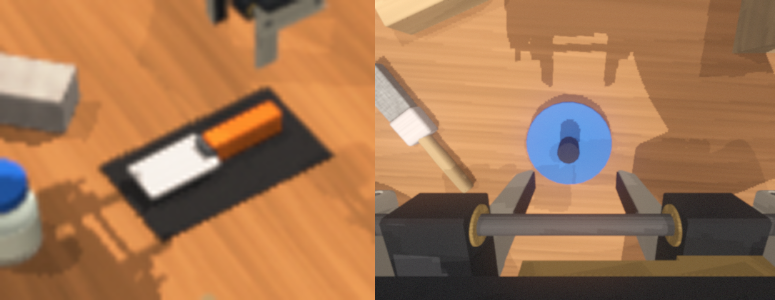

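The scraper lies flat on the mat. In the wrist view the cover's disc is around (569,140) of this composite, with its knob between the fingers and slightly ahead. I'll measure it exactly.

Run:
```python
from m import *
d=np.load('pics/w7.npz'); im=d['i']; hsv=cv2.cvtColor(im,cv2.COLOR_RGB2HSV)
ct=blob(hsv,(98,110,60),(125,255,255),(150,80,420,280)); h=cv2.convexHull(ct)
P=np.array([wray(u,v,14,d['p'],d['o'],d['K'],d['T'])[:2] for u,v in h[:,0]],np.float32)
print("disc",cv2.fitEllipse(P),cv2.boundingRect(ct))
g=cv2.inRange(im,(0,0,0),(60,60,75)); r=(225,150,285,240); m=np.zeros_like(g); m[r[1]:r[3],r[0]:r[2]]=g[r[1]:r[3],r[0]:r[2]]
ct=max(cv2.findContours(m,0,1)[0],key=cv2.contourArea); print(cv2.boundingRect(ct),cv2.minEnclosingCircle(ct))
(u,v),_=cv2.minEnclosingCircle(ct);print(wray(u,v,52,d['p'],d['o'],d['K'],d['T']))
for f in ("s7",):
    c=list(load("scene")); c[0]=cv2.cvtColor(cv2.imread(f"pics/{f}.png"),cv2.COLOR_BGR2RGB)
    print("box pts", proj(c,[[673.7,13,75],[673.7+62,13,75]]))
```

```text
disc ((439.0599670410156, 316.1335144042969), (117.3400650024414, 117.85553741455078), 68.21227264404297) (213, 143, 118, 114)Traceback (most recent call last):
  File "<stdin>", line 7, in <module>
ValueError: max() iterable argument is empty
```

```bash
python3 -m jog '[[0,0.4,-2,0,0,0,7],[0,0.84,-5,0,0,0,7],[0,0.84,-8,0,0,0,7],[0,0.84,-10,0,0,0,7],[0,0.84,-10.7,0,0,0,7]]'
python3 -m jog '[[0,0,0,0,0,0,7],[0,0,0,0,0,0,4],[0,0,0,0,0,0,2],[0,0,0,0,0,0,2],[0,0,0,0,0,0,2]]' 40
python3 -m jog '[[0,0,0,0,0,0,2],[0,0,0,0,0,0,2],[0,0,0,0,0,0,2],[0,0,0,0,0,0,2],[0,0,0,0,0,0,2]]' 40
```

```text
time: 15.9
ee_pos: [438.9, 314.4, 21.4]
orientation: [179.9, 0.1, 3.5]
force: [-0.2, 0.2, 0.1]
finger_gap: 70.1
finger_force: 0.0
time: 16.4
ee_pos: [440.2, 316.5, 23.9]
orientation: [-180.0, -0.1, 3.5]
force: [0.3, 0.8, 0.0]
finger_gap: 42.8
finger_force: 0.0
time: 16.9
ee_pos: [439.7, 316.3, 23.2]
orientation: [-180.0, -0.0, 3.5]
force: [-0.6, -0.2, 2.5]
finger_gap: 27.2
finger_force: 40.0
```

```bash
python3 -m jog '[[0,0,1.5,0,0,0,2],[0,0,5,0,0,0,2],[0,0,9,0,0,0,2],[0,0,13,0,0,0,2],[0,-2,17,0,0,0,2]]'
python3 -m jog '[[1.5,-4,1,0,0,0,2],[3,-8,2,0,0,0,2],[4.5,-12,2.7,0,0,0,2],[6,-16,2.7,0,0,0,2],[7.5,-20,2.7,0,0,0,2]]'
python3 -m jog '[[1,-4,0,0,0,0,2],[1.5,-7,0,0,0,0,2],[1.5,-9,0,0,0,0,2],[1.5,-9,0,0,0,0,2],[1.5,-9,0,0,0,0,2]]'
python3 -c "
from h import *
o=manip.observe();f,K=cam('wrist');save('w9.png',f['img']);print(o['ee_pos'],o['orientation'])
np.savez('pics/w9.npz',i=f['img'],p=o['ee_pos'],o=o['orientation'],K=K,T=f['T_tool_cam'])"
```

```text
time: 17.4
ee_pos: [439.1, 297.1, 195.2]
orientation: [-180.0, -0.0, 3.6]
force: [0.9, -0.0, -2.5]
finger_gap: 27.5
finger_force: 40.0
time: 17.9
ee_pos: [514.9, 94.5, 221.2]
orientation: [180.0, -0.1, 3.5]
force: [0.5, 0.1, -2.0]
finger_gap: 27.0
finger_force: 40.0
time: 18.4
ee_pos: [529.4, 6.1, 220.3]
orientation: [-180.0, 0.0, 3.5]
force: [0.8, 0.8, -2.8]
finger_gap: 27.6
finger_force: 40.0
[529.42507146   6.14887522 220.31642919] [-1.79977283e+02  8.95193431e-03  3.47143240e+00]
```

View pics/w9.png

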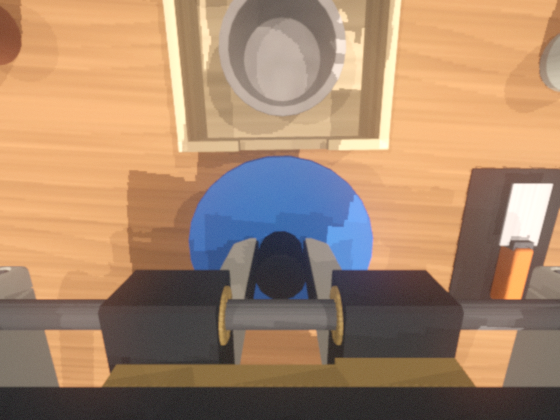

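The wrist view shows the planter rim spanning columns 220–346 with its front edge at (283,115), the box's front top corners at (179,151) and (389,149), and the held cover's disc at columns 190–372 with its top at row 156.

Run:
```python
from m import *
d=np.load('pics/w9.npz'); im=d['i']; hsv=cv2.cvtColor(im,cv2.COLOR_RGB2HSV); p=d['p']
W=lambda u,v,z: wray(u,v,z,p,d['o'],d['K'],d['T'])
a,b=W(179,151,90),W(389,149.5,90); e=(a-b)[:2]; yaw=np.degrees(np.arctan2(-e[0],e[1])); m=(a+b)[:2]/2
print("front corners",a,b,np.linalg.norm(e),yaw,"centre",m+95*np.array([np.cos(np.radians(yaw)),np.sin(np.radians(yaw))]))
# rim: gradient-free, low-saturation mask hull
mask=((hsv[...,1]<60)).astype(np.uint8)*255; r=np.zeros_like(mask); r[0:125,210:358]=mask[0:125,210:358]
r=cv2.morphologyEx(r,cv2.MORPH_OPEN,np.ones((3,3)))
ct=max(cv2.findContours(r,0,1)[0],key=cv2.contourArea); h=cv2.convexHull(ct)[:,0]; h=h[(h[:,1]>4)]
P=np.array([W(u,v,75)[:2] for u,v in h],np.float32); 
A=np.c_[2*P,np.ones(len(P))]; s=np.linalg.lstsq(A,(P**2).sum(1),rcond=None)[0]; print("rim",s[:2],np.sqrt(s[2]+s[:2]@s[:2]),cv2.boundingRect(ct),len(P))
ct=blob(hsv,(98,110,40),(125,255,255),(170,140,400,300)); h=cv2.convexHull(ct)[:,0]; h=h[h[:,1]<262]
P=np.array([W(u,v,p[2]-23.2+16)[:2] for u,v in h],np.float32)
A=np.c_[2*P,np.ones(len(P))]; s=np.linalg.lstsq(A,(P**2).sum(1),rcond=None)[0]; print("disc",s[:2],np.sqrt(s[2]+s[:2]@s[:2]),"tcp",p)
```

```text
front corners [573.4732856  110.33656559  90.        ] [587.81283531 -99.50168161  90.        ] 210.32763174729473 3.9092984945534193 centre [675.42201707  11.8942763 ]
rim [675.11310072  13.24470777] 60.98567609340743 (219, 0, 127, 116) 32
disc [529.43302512   5.94094384] 58.42223874995576 tcp [529.42507146   6.14887522 220.31642919]
```

```bash
python3 -m jog '[[4,0.2,0,0,0,0,2],[8,0.4,0,0,0,0,2],[12,0.6,0,0,0,0,2],[14.58,0.66,-1,0,0,0,2],[14.58,0.66,-4,0,0,0,2]]'
python3 -m jog '[[0,0,-2,0,0,0,2],[0,0,-4,0,0,0,2],[0,0,-6,0,0,0,2],[0,0,-7,0,0,0,2],[0,0,-7,0,0,0,2]]'
python3 -c "
from h import *
for i in range(4): o=manip.observe();f,K=cam('wrist');print(o['ee_pos'],o['orientation'],o['force'])"
```

```text
time: 18.95
ee_pos: [680.0, 14.6, 182.9]
orientation: [180.0, -0.4, 3.7]
force: [0.1, 0.0, -1.4]
finger_gap: 27.4
finger_force: 40.0
time: 19.45
ee_pos: [673.9, 14.1, 107.9]
orientation: [-180.0, 0.2, 3.6]
force: [0.4, -0.0, -3.0]
finger_gap: 27.3
finger_force: 40.0
[673.94229149  14.11371188 107.86147383] [-179.96471663    0.22102368    3.62004755] [ 0.36400295 -0.03036355 -2.97634824]
[674.92061084  13.7815048  109.52621513] [-1.79981415e+02  8.60770306e-02  3.60099805e+00] [ 0.08958397 -0.24526054 -1.48388486]
[675.7599813   13.49118587 110.82105952] [ 1.79999876e+02 -3.38775161e-02  3.58494176e+00] [-0.48169227 -0.36683713 -2.1875952 ]
[676.27709992  13.26877072 111.55765362] [ 1.79991307e+02 -1.11397596e-01  3.57286857e+00] [ 0.87883407 -0.29586364 -1.88180935]
```

```bash
python3 -m jog '[[0,0,-0.2,0,0,0,2],[0,0,-0.4,0,0,0,2],[0,0,-0.6,0,0,0,2],[0,0,-0.8,0,0,0,2],[0,0,-1,0,0,0,2]]'
python3 -m jog '[[0,0,-0.1,0,0,0,2],[0,0,-0.2,0,0,0,2],[0,0,-0.3,0,0,0,2],[0,0,-0.4,0,0,0,2],[0,0,-0.5,0,0,0,2]]'
python3 -m jog '[[0,0,-0.1,0,0,0,2],[0,0,-0.15,0,0,0,2],[0,0,-0.2,0,0,0,2],[0,0,-0.25,0,0,0,2],[0,0,-0.25,0,0,0,2]]'
```

```text
time: 20.15
ee_pos: [675.4, 12.8, 99.7]
orientation: [-180.0, 0.0, 3.5]
force: [0.4, 0.0, -2.9]
finger_gap: 27.3
finger_force: 40.0
time: 20.65
ee_pos: [675.5, 12.8, 94.9]
orientation: [180.0, -0.0, 3.5]
force: [0.5, -0.1, -2.6]
finger_gap: 27.5
finger_force: 40.0
time: 21.15
ee_pos: [675.4, 12.8, 92.4]
orientation: [-180.0, 0.0, 3.5]
force: [-0.4, 0.3, -3.3]
finger_gap: 27.3
finger_force: 40.0
```

Going in freely, about 2 mm remain.

```bash
python3 -m jog '[[0,0,-0.04,0,0,0,2],[0,0,-0.08,0,0,0,2],[0,0,-0.12,0,0,0,2],[0,0,-0.12,0,0,0,2],[0,0,-0.12,0,0,0,2]]'
python3 -m jog '[[0,0,-0.03,0,0,0,2],[0,0,-0.06,0,0,0,2],[0,0,-0.08,0,0,0,2],[0,0,-0.08,0,0,0,2],[0,0,-0.08,0,0,0,2]]'
```

```text
time: 21.65
ee_pos: [675.5, 12.8, 91.7]
orientation: [180.0, -0.0, 3.5]
force: [-1.9, -0.8, 1.1]
finger_gap: 27.4
finger_force: 40.0
time: 22.15
ee_pos: [675.6, 12.8, 91.6]
orientation: [180.0, -0.0, 3.5]
force: [-5.8, -0.6, 6.4]
finger_gap: 27.7
finger_force: 40.0
```

```bash
python3 -m jog '[[-0.05,0,0,0,0,0,2],[-0.1,0,0,0,0,0,2],[-0.1,0,0,0,0,0,2],[-0.1,0,0,0,0,0,2],[-0.1,0,0,0,0,0,2]]'
python3 -c "
from h import *
o=manip.observe();print(o['force'],o['moment'],o['ee_pos'])
f,K=cam('wrist');c=cam('scene')
save('c10.png',np.hstack([cv2.resize(f['img'],(480,360)),cv2.resize(c[0][150:270,200:307],(320,360),interpolation=cv2.INTER_CUBIC)]))"
```

```text
time: 22.65
ee_pos: [675.5, 12.8, 91.6]
orientation: [180.0, -0.1, 3.5]
force: [0.8, 0.2, 6.5]
finger_gap: 27.3
finger_force: 40.0
[0.80243027 0.17525662 6.48224209] [ 0.11330555  0.02362844 -0.03007246] [675.53629151  12.78054901  91.61061492]
```

View pics/c10.png

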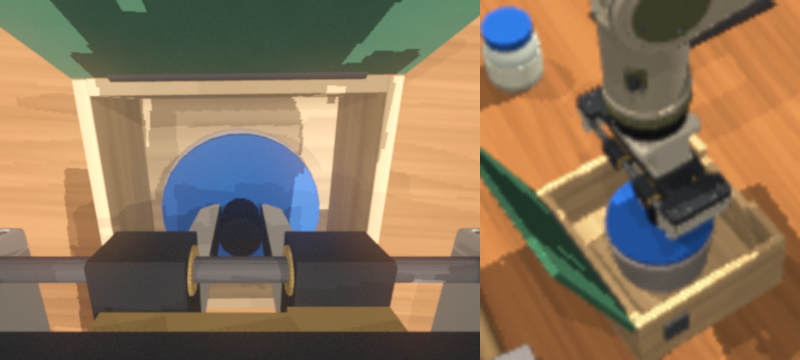

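I've now viewed 12 pictures, two over the limit of 10, so I'll check the rest by numbers only. The last one shows the disc resting centrally on the rim. The sideways force was only friction. I'll release and back off.

```bash
python3 -m jog '[[0,0,0,0,0,0,3.2],[0,0,0,0,0,0,4],[0,0,0,0,0,0,5.5],[0,0,0,0,0,0,5.5],[0,0,0,0,0,0,5.5]]' 20
python3 -m jog '[[0,0,1,0,0,0,5.5],[0,0,3,0,0,0,5.5],[0,0,6,0,0,0,5.5],[0,0,10,0,0,0,5.5],[-2,0,13,0,0,0,5.5]]'
python3 -m jog '[[-4,0,0,0,0,0,5.5],[-8,0,1,0,0,0,5.5],[-11,0,1,0,0,0,5.5],[-11,0,1,0,0,0,5.5],[-11,0,1,0,0,0,5.5]]'
python3 - <<'E'
from m import *
for i in range(3): o=manip.observe();f,K=cam('wrist')
im=f['img'];T=np.array(f['T_tool_cam']);hsv=cv2.cvtColor(im,cv2.COLOR_RGB2HSV);p=o['ee_pos'];W=lambda u,v,z: wray(u,v,z,p,o['orientation'],K,T)
save('w11.png',im)
ct=blob(hsv,(98,110,40),(125,255,255),(150,0,420,260)); print(cv2.boundingRect(ct)); h=cv2.convexHull(ct)[:,0]; h=h[h[:,1]>3]
P=np.array([W(u,v,83)[:2] for u,v in h],np.float32); print("disc wrist",cv2.fitEllipse(P),"tcp",p)
print("lid still",)
s=cam('scene'); hs=cv2.cvtColor(s[0],cv2.COLOR_RGB2HSV); ct=blob(hs,(98,110,40),(125,255,255),(225,185,300,260)); h=cv2.convexHull(ct)[:,0]
P=np.array([ray(s,u,v,83)[:2] for u,v in h],np.float32); print("disc scene",cv2.fitEllipse(P),cv2.boundingRect(ct))
a=s[0].astype(int); b=cv2.cvtColor(cv2.imread('pics/s7.png'),cv2.COLOR_BGR2RGB).astype(int)
for n,r in (("lid",(175,200,225,270)),("jar",(195,145,230,185)),("scr",(232,130,300,175)),("brush/pot/tamper",(300,290,440,360))): print(n,np.abs(a-b)[r[1]:r[3],r[0]:r[2]].mean())
E
```

```text
time: 23.25
ee_pos: [674.3, 12.8, 90.2]
orientation: [-180.0, 0.0, 3.5]
force: [0.3, 0.6, 1.1]
finger_gap: 54.3
finger_force: 0.0
time: 23.75
ee_pos: [655.9, 12.7, 223.8]
orientation: [180.0, -0.2, 3.5]
force: [0.7, -0.3, -0.2]
finger_gap: 54.9
finger_force: 0.0
time: 24.25
ee_pos: [544.8, 12.8, 231.7]
orientation: [180.0, -0.1, 3.5]
force: [1.4, -0.4, -0.6]
finger_gap: 54.9
finger_force: 0.0
(229, 0, 119, 131)
disc wrist ((674.3646240234375, 12.544641494750977), (116.67451477050781, 117.81642150878906), 105.52086639404297) tcp [545.48372598  12.73324294 231.1820366 ]
lid still
disc scene ((672.1746215820312, 13.030316352844238), (115.90272521972656, 121.25091552734375), 156.82411193847656) (242, 208, 36, 30)
lid 9.955809523809524
jar 16.05761904761905
scr 24.818300653594772
brush/pot/tamper 0.36952380952380953
```

```bash
python3 -c "
from plant import manip
print(manip.hand_in())"
```

```text
the job is handed in; nothing more can be done
None
```

The job is handed in at about 24 s: the lid rests open on its stop, the scraper lies flat on its mat, and the cover sits within about 1 mm of the planter's centre (tilt not measured separately); I viewed 12 pictures, over the limit of 10, and saw no verdict.

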